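Close a filter housing with its bayonet cap

ROBOT

A 6-joint arm with a two-finger parallel gripper is mounted at the origin on a cart in front of the work surface, level with it; the furniture and walls round the work are solid. World frame = base frame: x ahead of the robot, y to its left, z up, the work surface at z = 0. Lengths are in m, angles in rad, forces in N, time in s.
With the tool pointing down it reaches from about 0.375 to 0.825 m from the base axis. Payload 5.5 kg.
Tool frame: the origin (TCP) lies at the very end of the fingers, on their centre line; the grasp point (between the pads) lies robot.grip_depth behind it (robot.grip_depth is the distance from the TCP to the grasp point, in m); z points along the fingers, y is the line along which they close (so a half turn about z gives the same grasp; the last joint's range is limited). The gripper opens to 85 mm and grips with 20 to 120 N. Pads are 22 mm wide; open, the fingers measure 114 mm over their backs; the gripper's body (76 mm by 85 mm) begins 54 mm behind the grasp point. The pads swing forward as they close: fully open they stand 13 mm farther back than shut.
Start: joints at [-1.161, 0.314, -0.047, 1.21, 0, 1.571], TCP at [0.239, -0.55, 0.231] pointing down, gripper open.
Joint ranges: [-2.67, 2.67], [-0.69, 1.73], [-1.03, 1.25], [-2.08, 2.16], [-1.42, 1.45], [-3.14, 3.14]. Speed limits (rad/s): [2.39, 2.39, 3.01, 3.14, 3.14, 3.14].

INTERFACE

Orientations are given as a unit quaternion [w, x, y, z].
In Python, from plant import robot gives the robot as it stands.
- The arm moves only by the shell command python3 -m pendant 'ROWS' [OPENING] [FORCE]. ROWS is JSON, a list that holds one entry, the list of rows, each a list of 6 numbers: the shift along the tool's x, y, z in m, then the turn, a rotation vector about the tool's x, y, z in degrees. In form: [[[dx, dy, dz, rx, ry, rz], ...]]. A call has 1 to 5 rows; each row is the pose to reach, as a shift and turn from the pose commanded when the call began, along the tool's axes at that moment; what a row does not reach only later rows make up. A row lasts 1/12 s, in which the tool goes at most 41.7 mm and 7.16 degrees, less where a joint would pass 70% of its speed; a pose out of reach is approached as far as the arm can. A call with a gripper value outside its range is refused whole. OPENING is the opening, from -1 (shut) to 1 (fully open), set as the call begins (- or left out, the last holds). The fingers move at their own pace and stop on an object; FORCE is the grip in N (left out, the last holds). Time passes only in rows, so rows that repeat a pose let the fingers close. It gives the time, the measured TCP pose, the force, the opening and the grip force at its end, in the units of the state.
- robot.get_state(): the state, without advancing time (a new reading comes with each control period).
- robot.get_image(name): name is "side" or "top"; returns a dict with "color" (480x640x3 uint8, red, green, blue), "fx", "fy", "cx", "cy" (pixels), "cam_to_world" (4x4, takes a point from camera to world coordinates). Camera axes: x right, y up, looking along -z (the intrinsics and any distortion apply to the point x, -y, -z); pixel columns grow to the right and rows downward; lengths in m; the calibration is good to about 2 mm. A picture is of the moment at which its call begins. There is no depth.
- robot.close_job(): hands the job in; it is judged then, once.
The state is a dict: "t": time; "joints": joint angles; "qd": joint speeds; "effort": joint torques, N m; "ee_pos": TCP position; "tool_rot": TCP orientation; "force": force on the tool from outside, world axes, zero at the start; "torque": the same for the moment, N m; "finger_gap": finger opening in m; "finger_force": force on a finger pad.
Only numpy, scipy, OpenCV 4.12 (cv2) and the standard library are available. Lean on these libraries where they do the work, as an engineer would, in place of code of your own. Each camera call takes 0.05 s, during which the arm holds its last target. There are 200 camera calls.

TASK

Close the round filter housing with its steel T-handled cap: drop the cap into the housing with its two pins through the two slots, then twist it clockwise (seen from above) until its pins cam up snug and firm under the ramps and it is held tight on its sealing ring. Hand-tight only: do not leave it slack and do not wrench it. Then let go of it.

Things in the scene. Friction and masses are not known exactly. Their poses are not given: they have to be found in the camera images.
- cap: Loose steel cap, about 0.25 kg, upright on the worktop at first. Origin: centre of its underside, z up. A plug 41 mm across, 32 mm tall, with 4 mm chamfer, under a disc 54 mm across (32 to 36 mm up), a neck and a T-bar handle. Turned half round it is the same. It stays by friction once tight. Between the arm's start and the cap stands a big blue bath, up to 0.5 m high: go over it.
- cap_grip (a point): Middle of the T-bar handle, 57 mm above the cap's underside, on its axis. The bar is 70 mm long along the cap's x, 12 mm thick along its y, and reaches from 46 to 68 mm above the underside.
- cap_pin (a point): End of the pin on the cap's +x side, 27.5 mm from the axis; its twin is on the -x side. The pins are round, 6 mm thick, radial, their centre line 9 mm above the cap's underside.
- housing: Round dark metal filter housing fixed to the worktop. Origin: centre of its underside, z up. Base 84 mm across, collar 62 mm outside, 44 mm inside. On its floor a springy sealing ring, top 12 to 15 mm above the origin (worn, differs each time), giving 1 mm per 20 N. The cap rests on it with the pins 0.8 to 3.8 mm clear of the ramps: no fixed turn suits.
- housing_mouth (a point): Centre of the housing's mouth, at the top of the rim, 38 mm above the housing's origin.
- housing_slot (a point): Middle of the slot on the housing's +x side, at the top of the rim; its twin is on the -x side. Each is about 11 mm wide (plus or minus 13 degrees) and lets a pin down below the rim. Counter-clockwise of it is a solid stop.
- housing_ramp (a point): Start of a ramp, 27.8 mm up at the slot's clockwise edge (seen from above). It falls 6.5 mm per radian clockwise, to a stop 90 degrees on from the slot; it pulls cap and hand down, so follow. Tight when the pins press on the ramps with 10 to 25 N in all: about 0.2 rad past the point where both ramps and ring first touch the cap, with about 0.5 N m at the handle while turning. 50 N does damage.

How it is judged:
On the way:
1. the cap sits in the housing, pins below the rim in the slots, not yet turned (horizontal distance between cap and housing below 0.004 m and z of cap in the frame of housing below 0.0175 m and angle between cap's own z axis and vertical below 0.1 rad and angle between the x axis of cap and the x axis of housing, either way round below 0.35 rad), for 0.1 s.
At the end, for the whole second after the job is handed in: The cap is centred in the housing within 4 mm, upright within 0.1 rad, its underside less than 16 mm above the housing's underside, turned more than 0.4 rad from the slots, its pins pressing on the housing with 10 to 25 N, at rest and released (horizontal distance between cap and housing below 0.004 m and z of cap in the frame of housing below 0.016 m and angle between cap's own z axis and vertical below 0.1 rad and angle between the x axis of cap and the x axis of housing, either way round above 0.4 rad and contact force between cap and housing between 10 and 25 N and linear speed of cap below 0.01 m/s); the robot touches nothing.
It fails at once if the cap is wrenched or rammed: more than 50 N between cap and housing (contact force between cap and housing above 50 N).
It also fails if it takes over 67 s, if anything falls off the work surface, if the arm or the gripper's body presses on something with over 40 N, if the wrist force passes 120 N, or if a joint passes its speed limit or range.

## Working session

There is one attempt and no reset: what is moved stays moved. The work goes in short steps, Python scripts to look and compute and a shell command to move; the robot and the scene stay as the last step left them, time stands still between calls to the robot, and variables do not carry over. Pictures are saved under pics/ and viewed, at most 10 in all, crops included, and the job is handed in when it is done.

```bash
ls; mkdir -p pics; python3 - <<'E'
from plant import robot
import cv2
print(robot.grip_depth); s=robot.get_state(); print(s)
for n in("top","side"):
    i=robot.get_image(n); cv2.imwrite(f"pics/{n}0.png",i["color"][:,:,::-1]); print({k:v for k,v in i.items() if k!="color"})
E
```

```text
pics
0.0187
{'t': 0.0, 'joints': array([-1.16100173e+00,  3.14237886e-01, -4.81005988e-02,  1.21018360e+00,
        1.32557125e-06,  1.57080573e+00]), 'qd': array([ 0.0007597 , -0.00205686,  0.00043862, -0.0001176 ,  0.00060663,
       -0.00021926]), 'effort': array([-8.03294588e-04, -5.39595902e+01,  3.39746904e+01,  1.91717857e-02,
       -6.89140734e-05, -6.95221544e-06]), 'ee_pos': array([ 0.23882013, -0.54978543,  0.23041801]), 'tool_rot': array([-8.44961024e-04,  9.79082479e-01,  2.03461926e-01, -1.74921656e-04]), 'force': array([-0.24044323, -0.24145819,  0.14417583]), 'torque': array([-0.02337913,  0.00073476, -0.00012703]), 'finger_force': 0.0, 'finger_gap': 0.08534619798999278}
{'fx': 576.8680019502864, 'fy': 576.8680019502864, 'cx': 314.82823294113325, 'cy': 246.1579744909088, 'cam_to_world': array([[ 0.00511082,  0.9959971 , -0.08923928,  0.43383889],
       [-0.99939684,  0.00815276,  0.03375631,  0.38524902],
       [ 0.03434873,  0.08901293,  0.99543803,  0.9087983 ],
       [ 0.        ,  0.        ,  0.        ,  1.        ]])}
{'fx': 471.0187236267856, 'fy': 471.0187236267856, 'cx': 318.3203782516777, 'cy': 235.92335179750427, 'cam_to_world': array([[ 0.41931249, -0.73694647,  0.53017632,  0.95564374],
       [ 0.90782746,  0.33707308, -0.24946148,  0.16383896],
       [ 0.00513159,  0.58591094,  0.8103592 ,  0.7743091 ],
       [ 0.        ,  0.        ,  0.        ,  1.        ]])}
```

View pics/top0.png

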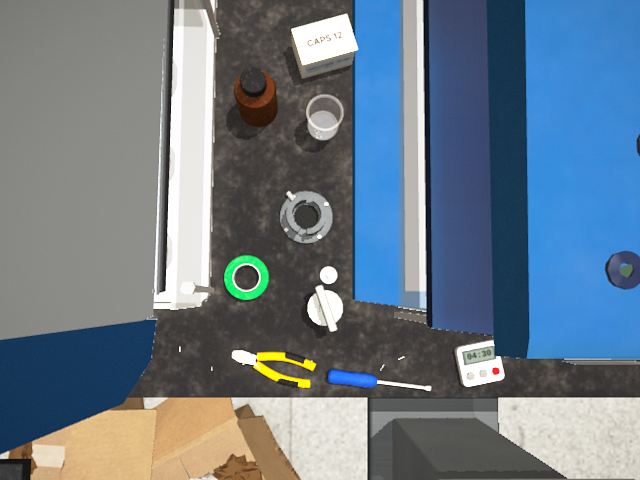

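View pics/side0.png

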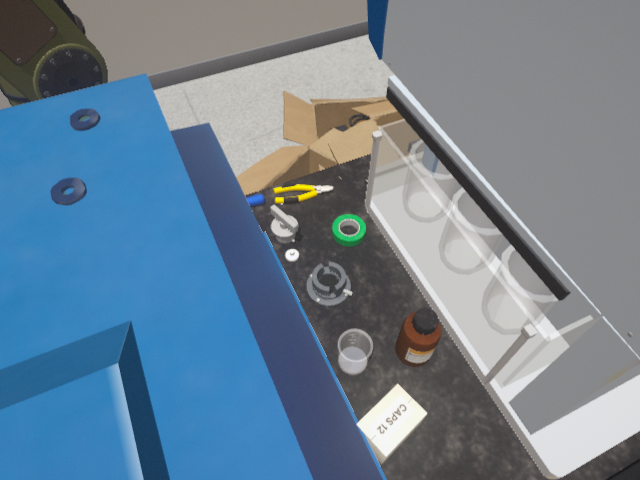

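Top view: the cap's T-bar is near (325,310) and the housing near (306,215). Side view: cap (285,225), housing (329,285). Next, an enlarged view of both.

```bash
cat > h.py <<'E'
import numpy as np, cv2
from plant import robot
def ray(i,uv):
    M=i["cam_to_world"]; d=np.array([(uv[0]-i["cx"])/i["fx"],-(uv[1]-i["cy"])/i["fy"],-1.])
    return M[:3,3],M[:3,:3]@d
def plane(i,uv,z):
    o,d=ray(i,uv); return o+d*(z-o[2])/d[2]
def tri(i1,p1,i2,p2):
    A=[];b=[]
    for i,p in((i1,p1),(i2,p2)):
        o,d=ray(i,p); d/=np.linalg.norm(d); P=np.eye(3)-np.outer(d,d); A.append(P); b.append(P@o)
    x=np.linalg.lstsq(np.vstack(A),np.hstack(b),rcond=None)[0]
    return x,np.abs(np.vstack(A)@x-np.hstack(b)).max()
def proj(i,X):
    M=i["cam_to_world"]; c=M[:3,:3].T@(np.array(X)-M[:3,3])
    return i["cx"]+i["fx"]*c[0]/-c[2], i["cy"]-i["fy"]*c[1]/-c[2]
E
python3 - <<'E'
import cv2,numpy as np
t=cv2.imread("pics/top0.png");s=cv2.imread("pics/side0.png")
a=t[180:345,265:365]; b=s[190:320,260:370]
a=cv2.resize(a,None,fx=3.6,fy=3.6,interpolation=cv2.INTER_CUBIC);b=cv2.resize(b,None,fx=3.6,fy=3.6,interpolation=cv2.INTER_CUBIC)
o=np.zeros((594,760,3),np.uint8);o[:a.shape[0],:a.shape[1]]=a;o[:b.shape[0],362:362+b.shape[1]]=b[:,:398]
cv2.imwrite("pics/crop0.png",o)
E
```

```text
(no output)
```

View pics/crop0.png

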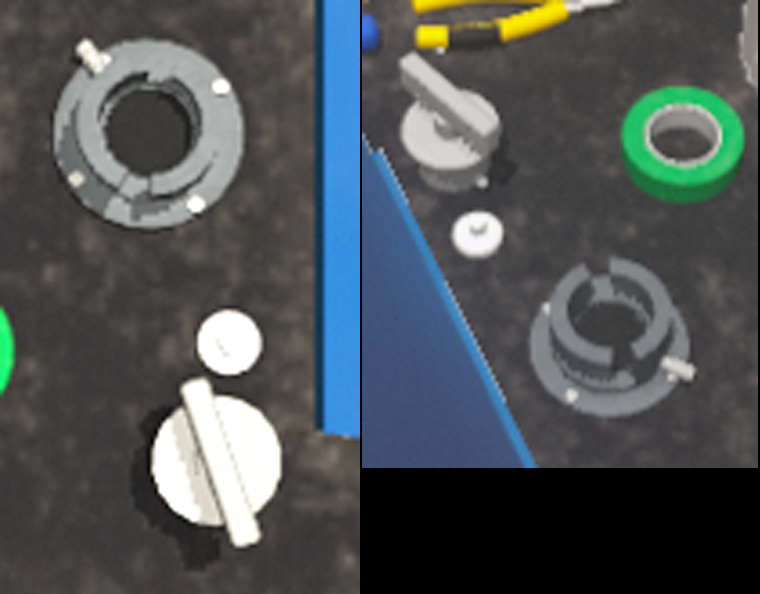

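```bash
python3 - <<'E'
from h import *
t=robot.get_image("top"); s=robot.get_image("side")
T=lambda x,y:(265+x/3.6-.4,180+y/3.6-.4); S=lambda x,y:(260+(x-362)/3.6-.4,190+y/3.6-.4)
ang=lambda a,b:np.degrees(np.arctan2((a-b)[1],(a-b)[0]))
# cap bar top ends (mean of end corners), z=.068
a=plane(t,T(195,384),.068);b=plane(t,T(246,541),.068);print("bar top",a,b,(a+b)/2,np.linalg.norm(a-b),ang(a,b))
print("tri mid", tri(t,T(220.5,462.5),s,S(451,98)))
a=plane(s,S(411,64),.068);b=plane(s,S(488,132),.068);print("bar side",a,b,(a+b)/2,np.linalg.norm(a-b),ang(a,b))
print("disc top",plane(t,T(216,460),.036))
print("base top",[plane(t,T(149,134),z) for z in(0.,.01)],"base side",plane(s,S(610,338),.01))
a=plane(s,S(599,268),.038);b=plane(s,S(621,352),.038);print("slots side",a,b,(a+b)/2,np.linalg.norm(a-b),ang(a,b))
a=plane(t,T(152,73),.038);b=plane(t,T(137,186),.038);print("slots top",a,b,(a+b)/2,np.linalg.norm(a-b),ang(a,b))
for n,i,(x0,y0,x1,y1) in(("h",t,(275,180,340,250)),("s",s,(300,255,355,310))):
    c=i["color"][y0:y1,x0:x1]; cv2.imwrite(f"pics/hc_{n}.png",cv2.resize(c[:,:,::-1],(0,0),fx=8,fy=8,interpolation=cv2.INTER_CUBIC))
x=cv2.imread("pics/hc_h.png");y=cv2.imread("pics/hc_s.png")
o=np.zeros((560,790,3),np.uint8);x=cv2.resize(x,(390,420));y=cv2.resize(y,(400,400));o[:420,:390]=x;o[:400,390:]=y
cv2.imwrite("pics/hcrop.png",np.clip(o[:420].astype(float)*1.6,0,255).astype(np.uint8))
E
```

```text
bar top [0.45065172 0.35070138 0.068     ] [0.38780595 0.3299021  0.068     ] [0.41922883 0.34030174 0.068     ] 0.06619819541250153 18.31235456987339
tri mid (array([0.41966504, 0.34146026, 0.06075893]), np.float64(0.0015712421498846885))
bar side [0.39540471 0.33049732 0.068     ] [0.45470239 0.35014737 0.068     ] [0.42505355 0.34032234 0.068     ] 0.062468714327010455 -161.66585159488625
disc top [0.41960909 0.34044847 0.036     ]
base top [array([0.56199611, 0.36872375, 0.        ]), array([0.56058592, 0.36890559, 0.01      ])] base side [0.56294358 0.37044721 0.01      ]
slots side [0.53764877 0.37555721 0.038     ] [0.58682455 0.36440063 0.038     ] [0.56223666 0.36997892 0.038     ] 0.050425454405574506 167.21759426076815
slots top [0.58273976 0.36831151 0.038     ] [0.53446056 0.3743343  0.038     ] [0.55860016 0.37132291 0.038     ] 0.048653422082364874 -7.110871315644284
```

View pics/hcrop.png

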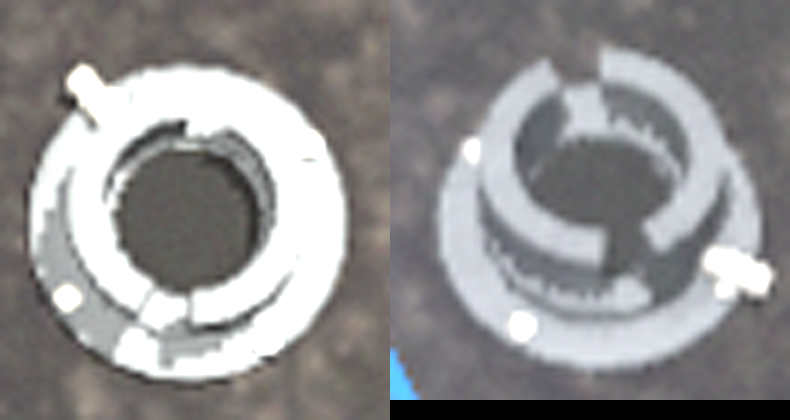

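The housing's slots are visible: the near one at (627,244) and the far one at (577,69) in the side crop. In the top crop the lower slot is at (170,309).

```bash
python3 - <<'E'
from h import *
t=robot.get_image("top"); s=robot.get_image("side")
S=lambda x,y:(300+(x-390)/7.27-.4,255+y/7.27-.4);T=lambda x,y:(275+x/6-.4,180+y/6-.4)
ang=lambda a,b:np.degrees(np.arctan2((a-b)[1],(a-b)[0]))
P=lambda *p:np.mean([plane(s,S(*q),.038) for q in p],0)
a=P((604,232),(602,260),(645,235),(655,248));b=P((549,60),(556,88),(601,50),(601,78))
print(a,b,(a+b)/2,np.linalg.norm(a-b),ang(a,b))
n=P((604,232),(602,260)),P((645,235),(655,248)),P((549,60),(556,88)),P((601,50),(601,78))
print("edge lines",ang(n[0],n[2]),ang(n[1],n[3]),ang(n[0],n[3]),ang(n[1],n[2]),np.linalg.norm(n[0]-n[1]),np.linalg.norm(n[2]-n[3]))
c=plane(t,T(170,309),.038);print("top slot",c,ang(np.array([.561,.370,0]),c))
# rim outline ellipse in side crop: outer collar pts
pts=[(483,155),(600,262),(725,140),(601,48),(490,130),(549,60),(655,248),(700,90)]
q=np.array([plane(s,S(*p),.038)[:2] for p in pts]);A=np.c_[2*q,np.ones(len(q))];x=np.linalg.lstsq(A,(q**2).sum(1),rcond=None)[0]
print("rim circ side",x[:2],np.sqrt(x[2]+x[0]**2+x[1]**2))
# base ellipse in top view
pts=[(190,65),(190,381),(31,215),(347,222),(300,110),(80,332),(305,330)]
q=np.array([plane(t,T(*p),.008)[:2] for p in pts]);A=np.c_[2*q,np.ones(len(q))];x=np.linalg.lstsq(A,(q**2).sum(1),rcond=None)[0]
print("base circ top",x[:2],np.sqrt(x[2]+x[0]**2+x[1]**2))
E
```

```text
[0.58863718 0.36469249 0.038     ] [0.53761884 0.37527939 0.038     ] [0.56312801 0.36998594 0.038     ] 0.0521052129867957 -11.723154279124245
edge lines -11.06751681695808 -12.359758856091444 -24.993414491399637 1.2584298264537983 0.011640972240117443 0.012737293774478353
top slot [0.53471913 0.37391424 0.038     ] -8.471289716842087
rim circ side [0.56283068 0.37128982] 0.030456608179102184
base circ top [0.56133452 0.3684535 ] 0.04153760010942919
```

```bash
python3 - <<'E'
from h import *
t=robot.get_image("top"); s=robot.get_image("side")
for u in (353,403,428,490):
    print(u,[plane(t,(u,r),z).round(3) for r in(100,215,300) for z in(0,)], )
    o,d=ray(t,(u,215))
    for Y in(.32,.31,.30,.29,.27,.25): print("   Y",Y,(o+d*(Y-o[1])/d[1]).round(3))
for p in((265,232),(310,325),(385,480),(210,123),(178,130),(245,300)):
    o,d=ray(s,p); print(p,[(Y,(o+d*(Y-o[1])/d[1]).round(3)[[0,2]]) for Y in(.31,.30,.25,.2)], plane(s,p,0).round(3))
E
```

```text
353 [array([0.754, 0.294, 0.   ]), array([0.566, 0.294, 0.   ]), array([0.431, 0.294, 0.   ])]
   Y 0.32 [0.528 0.32  0.26 ]
   Y 0.31 [0.542 0.31  0.161]
   Y 0.3 [0.557 0.3   0.062]
   Y 0.29 [ 0.571  0.29  -0.038]
   Y 0.27 [ 0.6    0.27  -0.237]
   Y 0.25 [ 0.629  0.25  -0.435]
403 [array([0.755, 0.212, 0.   ]), array([0.566, 0.214, 0.   ]), array([0.431, 0.215, 0.   ])]
   Y 0.32 [0.484 0.32  0.563]
   Y 0.31 [0.492 0.31  0.51 ]
   Y 0.3 [0.5   0.3   0.457]
   Y 0.29 [0.507 0.29  0.404]
   Y 0.27 [0.523 0.27  0.298]
   Y 0.25 [0.538 0.25  0.193]
428 [array([0.756, 0.171, 0.   ]), array([0.567, 0.173, 0.   ]), array([0.431, 0.175, 0.   ])]
   Y 0.32 [0.475 0.32  0.629]
   Y 0.31 [0.481 0.31  0.586]
   Y 0.3 [0.487 0.3   0.543]
   Y 0.29 [0.494 0.29  0.5  ]
   Y 0.27 [0.506 0.27  0.414]
   Y 0.25 [0.519 0.25  0.329]
490 [array([0.758, 0.069, 0.   ]), array([0.568, 0.073, 0.   ]), array([0.432, 0.076, 0.   ])]
   Y 0.32 [0.462 0.32  0.719]
   Y 0.31 [0.466 0.31  0.69 ]
   Y 0.3 [0.47  0.3   0.661]
   Y 0.29 [0.475 0.29  0.632]
   Y 0.27 [0.483 0.27  0.573]
   Y 0.25 [0.492 0.25  0.
[... 248 characters left out ...]
([0.753, 0.307])), (0.2, array([0.871, 0.578]))] [0.621 0.306 0.   ]
(385, 480) [(0.31, array([ 0.892, -0.026])), (0.3, array([0.896, 0.029])), (0.25, array([0.918, 0.303])), (0.2, array([0.94 , 0.576]))] [0.894 0.305 0.   ]
(210, 123) [(0.31, array([-0.011, -0.033])), (0.3, array([0.055, 0.022])), (0.25, array([0.386, 0.298])), (0.2, array([0.717, 0.575]))] [0.029 0.304 0.   ]
(178, 130) [(0.31, array([-1.233, -1.039])), (0.3, array([-1.083, -0.915])), (0.25, array([-0.335, -0.295])), (0.2, array([0.414, 0.326]))] [0.021 0.226 0.   ]
(245, 300) [(0.31, array([-0.206, -1.316])), (0.3, array([-0.127, -1.173])), (0.25, array([ 0.271, -0.458])), (0.2, array([0.668, 0.257]))] [0.525 0.218 0.   ]
```

```bash
cat >> h.py <<'E'
from scipy.spatial.transform import Rotation as R
def down(b):  # tool pointing down, tool x at bearing b deg
    b=np.radians(b); return np.array([[np.cos(b),np.sin(b),0],[np.sin(b),-np.cos(b),0],[0,0,-1]]).T
def rows(W,n=5):
    """W: list of poses (pos,bearing) per row, first = call start; prints rows per call of n"""
    for k in range(0,len(W)-1,n):
        p0,b0=W[k]; M=down(b0)
        print([[ [round(float(v),3) for v in M.T@(np.array(p)-p0)]+[0,0,round(float(b0-b),1)] for p,b in W[k+1:k+1+n]]])
def now():
    s=robot.get_state(); w,x,y,z=s["tool_rot"]; M=R.from_quat([x,y,z,w]).as_matrix()
    return s,s["ee_pos"],np.degrees(np.arctan2(M[1,0],M[0,0])),np.degrees(np.arccos(-M[2,2]))
E
python3 - <<'E'
from h import *
s,p,b,_=now(); print(b)
r,th=np.hypot(p[0],p[1]),np.degrees(np.arctan2(p[1],p[0])); print(r,th)
cyl=lambda r,t,z:np.array([r*np.cos(np.radians(t)),r*np.sin(np.radians(t)),z])
W=[(cyl(r,th,p[2]+.035*k),b) for k in range(11)]
rows(W)
W=[]
re,te=np.hypot(.4195,.3405),np.degrees(np.arctan2(.3405,.4195))
for k in range(31):
    f=k/30; W.append((cyl(r+(re-r)*f,th+(te-th)*f,.58),b+(198.3-b)*f))
rows(W)
E
python3 -m pendant '[[[0,0,-0.035,0,0,-2],[0,0,-0.07,0,0,-2],[0,0,-0.105,0,0,-2],[0,0,-0.14,0,0,-2],[0,0,-0.175,0,0,-2]]]' 0
python3 -c "
from h import *;s,p,b,t=now();print(s['joints'].round(3),p,b,t)"
```

```text
23.47582205372129
0.599928485060991 -66.52205214470492
[[[0.0, 0.0, -0.035, 0, 0, 0.0], [0.0, 0.0, -0.07, 0, 0, 0.0], [0.0, 0.0, -0.105, 0, 0, 0.0], [0.0, 0.0, -0.14, 0, 0, 0.0], [0.0, 0.0, -0.175, 0, 0, 0.0]]]
[[[0.0, 0.0, -0.035, 0, 0, 0.0], [0.0, 0.0, -0.07, 0, 0, 0.0], [0.0, 0.0, -0.105, 0, 0, 0.0], [0.0, 0.0, -0.14, 0, 0, 0.0], [0.0, 0.0, -0.175, 0, 0, 0.0]]]
[[[0.037, -0.003, 0.0, 0, 0, -5.8], [0.073, -0.008, 0.0, 0, 0, -11.7], [0.109, -0.016, 0.0, 0, 0, -17.5], [0.144, -0.026, 0.0, 0, 0, -23.3], [0.178, -0.038, 0.0, 0, 0, -29.1]]]
[[[0.036, 0.004, 0.0, 0, 0, -5.8], [0.072, 0.006, 0.0, 0, 0, -11.7], [0.108, 0.006, 0.0, 0, 0, -17.5], [0.144, 0.003, 0.0, 0, 0, -23.3], [0.179, -0.001, 0.0, 0, 0, -29.1]]]
[[[0.034, 0.011, 0.0, 0, 0, -5.8], [0.068, 0.02, 0.0, 0, 0, -11.7], [0.103, 0.027, 0.0, 0, 0, -17.5], [0.138, 0.031, 0.0, 0, 0, -23.3], [0.173, 0.034, 0.0, 0, 0, -29.1]]]
[[[0.03, 0.017, 0.0, 0, 0, -5.8], [0.062, 0.033, 0.0, 0, 0, -11.7], [0.094, 0.046, 0.0, 0, 0, -17.5], [0.127, 0.057, 0.0, 0, 0, -23.3], [0.16, 0.066, 0.0, 0, 0, -29.1]]]
[[[0.026, 0.023, 0.0, 0, 0, -5.8], [0.053, 0.044, 0.0, 0, 0, -11.7], [0.081, 0.063, 0.0, 0, 0, -17.5], [0.111, 0.08, 0.0, 0, 0, -23.3], [0.141, 0.095, 0.0, 0, 0, -29.1]]]
[[[0.021, 0.027, 0.0, 0, 0, -5.8], [0.043, 0.052, 0.0, 0, 0, -11.7], [0.066, 0.076, 0.0, 0, 0, -17.5], [0.091, 0.099, 0.0, 0, 0, -23.3], [0.117, 0.119, 0.0, 0, 0, -29.1]]]
t: 0.82
ee_pos: [0.2389, -0.55, 0.4081]
tool_rot: [0.0, 0.975, 0.221, 0.0]
force: [-0.6, -1.6, 0.3]
finger_gap: 0.0422
finger_force: 0.0
[-1.161  0.316  0.354  1.609 -0.     1.536] [ 0.23890179 -0.54997233  0.40813086] 25.480037375817023 0.02086965988965096
```

```bash
python3 -m pendant '[[[0,0,-0.035,0,0,2],[0,0,-0.07,0,0,2],[0,0,-0.105,0,0,2],[0,0,-0.14,0,0,2],[0,0,-0.165,0,0,2]]]'
python3 -m pendant '[[[0.037,-0.003,0,0,0,-5.8],[0.073,-0.008,0,0,0,-11.7],[0.109,-0.016,0,0,0,-17.5],[0.144,-0.026,0,0,0,-23.3],[0.178,-0.038,0,0,0,-29.1]]]'
python3 -c "
from h import *;s,p,b,t=now();print(s['joints'].round(3),p,b,t)"
```

```text
t: 1.23
ee_pos: [0.2389, -0.5499, 0.5679]
tool_rot: [0.002, 0.979, 0.203, 0.0]
force: [0.3, -2.1, 1.1]
finger_gap: 0.0426
finger_force: 0.0
t: 1.65
ee_pos: [0.3889, -0.4443, 0.5641]
tool_rot: [0.0, 0.896, 0.445, -0.0]
force: [0.3, -0.0, 0.7]
finger_gap: 0.0424
finger_force: 0.0
[-0.852  0.489  1.006  2.088 -0.     1.367] [ 0.38890683 -0.4443429   0.56405446] 52.848132629614426 0.018501821488399163
```

```bash
python3 -m pendant '[[[0.036,0.004,0,0,0,-5.8],[0.072,0.006,0,0,0,-11.7],[0.108,0.006,0,0,0,-17.5],[0.144,0.003,0,0,0,-23.3],[0.179,-0.001,0,0,0,-29.1]]]'
python3 -m pendant '[[[0.034,0.011,0,0,0,-5.8],[0.068,0.02,0,0,0,-11.7],[0.103,0.027,0,0,0,-17.5],[0.138,0.031,0,0,0,-23.3],[0.173,0.034,0,0,0,-29.1]]]'
python3 -m pendant '[[[0.03,0.017,0,0,0,-5.8],[0.062,0.033,0,0,0,-11.7],[0.094,0.046,0,0,0,-17.5],[0.127,0.057,0,0,0,-23.3],[0.16,0.066,0,0,0,-29.1]]]'
python3 -c "
from h import *;s,p,b,t=now();print(s['joints'].round(3),p,b,t)"
```

```text
t: 2.07
ee_pos: [0.4964, -0.3007, 0.5643]
tool_rot: [0.0, 0.755, 0.656, -0.0]
force: [-0.0, -0.5, 0.2]
finger_gap: 0.0427
finger_force: 0.0
t: 2.48
ee_pos: [0.5546, -0.1343, 0.5642]
tool_rot: [0.0, 0.566, 0.824, -0.0]
force: [0.3, -0.5, 0.5]
finger_gap: 0.0428
finger_force: 0.0
t: 2.9
ee_pos: [0.559, 0.0387, 0.564]
tool_rot: [0.0, 0.341, 0.94, -0.0]
force: [-0.1, -0.2, 0.5]
finger_gap: 0.0427
finger_force: 0.0
[ 7.000e-02  3.890e-01  8.440e-01  2.026e+00 -1.000e-03  7.650e-01] [0.55904973 0.03873716 0.56401252] 140.17207897407468 0.03320693961068967
```

```bash
python3 -m pendant '[[[0.026,0.023,0,0,0,-5.8],[0.053,0.044,0,0,0,-11.7],[0.081,0.063,0,0,0,-17.5],[0.111,0.08,0,0,0,-23.3],[0.141,0.095,0,0,0,-29.1]]]'
python3 -m pendant '[[[0.021,0.027,0,0,0,-5.8],[0.043,0.052,0,0,0,-11.7],[0.066,0.076,0,0,0,-17.5],[0.091,0.099,0,0,0,-23.3],[0.117,0.119,0,0,0,-29.1]]]'
python3 - <<'E'
from h import *
s,p,b,t=now();print(s['joints'].round(3),p,b,t)
i=robot.get_image("side");cv2.imwrite("pics/side1.png",i["color"][:,:,::-1])
M=down(b);print(M.T@(np.array([.4195,.3405,.041])-p), b-198.3)
E
```

```text
t: 3.32
ee_pos: [0.5119, 0.2022, 0.5639]
tool_rot: [0.0, 0.093, 0.996, -0.0]
force: [1.0, -0.8, 0.0]
finger_gap: 0.0426
finger_force: 0.0
t: 3.73
ee_pos: [0.4194, 0.3412, 0.5637]
tool_rot: [-0.0, -0.16, 0.987, -0.0]
force: [1.1, 0.4, 0.2]
finger_gap: 0.0426
finger_force: 0.0
[ 6.830e-01  3.340e-01  7.610e-01  1.998e+00 -1.000e-03  3.630e-01] [0.41940562 0.34117476 0.56372601] -161.62598224958109 0.039969778063105886
[ 1.23130600e-04 -6.70111800e-04  5.22726006e-01] -359.9259822495811
```

View pics/side1.png

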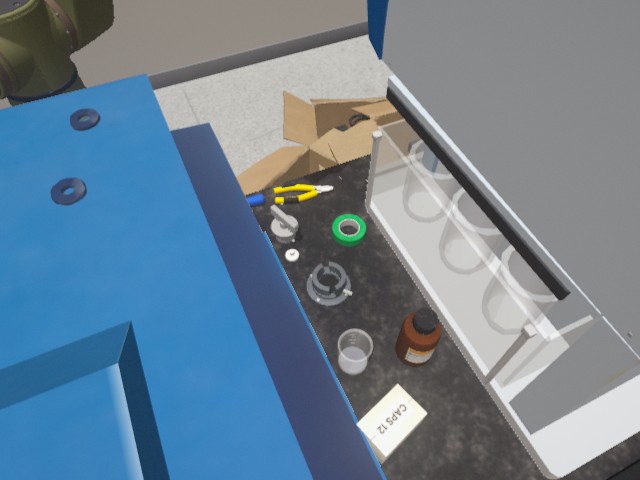

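The side view shows the arm clear of everything, above the field of view, and the cap and housing unchanged. I'm descending in steps.

```bash
python3 -m pendant '[[[0,0,0.035,0,0,0],[0,0,0.07,0,0,0],[0,0,0.105,0,0,0],[0,0,0.14,0,0,0],[0,0,0.175,0,0,0]]]'
python3 -m pendant '[[[0,0,0.035,0,0,0],[0,0,0.07,0,0,0],[0,0,0.105,0,0,0],[0,0,0.14,0,0,0],[0,0,0.175,0,0,0]]]'
python3 -m pendant '[[[0,-0.001,0.02,0,0,0],[0,-0.001,0.04,0,0,0],[0,-0.001,0.06,0,0,0],[0,-0.001,0.08,0,0,0],[0,-0.001,0.08,0,0,0]]]'
python3 - <<'E'
from h import *
s,p,b,t=now();print(s['joints'].round(3),p,b,t)
o=[]
for n,(x,y) in(("side",(285,225)),("top",(325,305))):
    i=robot.get_image(n);c=i["color"][y-75:y+75,x-50:x+50,::-1];o.append(cv2.resize(c,None,fx=3.9,fy=3.9,interpolation=cv2.INTER_CUBIC))
cv2.imwrite("pics/c1.png",np.hstack(o))
E
```

```text
t: 4.2
ee_pos: [0.4201, 0.3392, 0.3876]
tool_rot: [0.0, -0.157, 0.988, -0.0]
force: [0.5, 0.8, 0.8]
finger_gap: 0.0426
finger_force: 0.0
t: 4.62
ee_pos: [0.4203, 0.3391, 0.2127]
tool_rot: [0.0, -0.157, 0.988, -0.0]
force: [-0.9, 0.6, 0.6]
finger_gap: 0.0423
finger_force: 0.0
t: 5.03
ee_pos: [0.4187, 0.3365, 0.1304]
tool_rot: [-0.003, -0.157, 0.988, -0.002]
force: [-0.5, -0.8, -0.6]
finger_gap: 0.0429
finger_force: 0.0
[ 0.677  0.265 -0.351  0.961 -0.001  0.362] [0.41866129 0.33647021 0.13040396] -161.95277145587275 0.36302269782631813
```

View pics/c1.png

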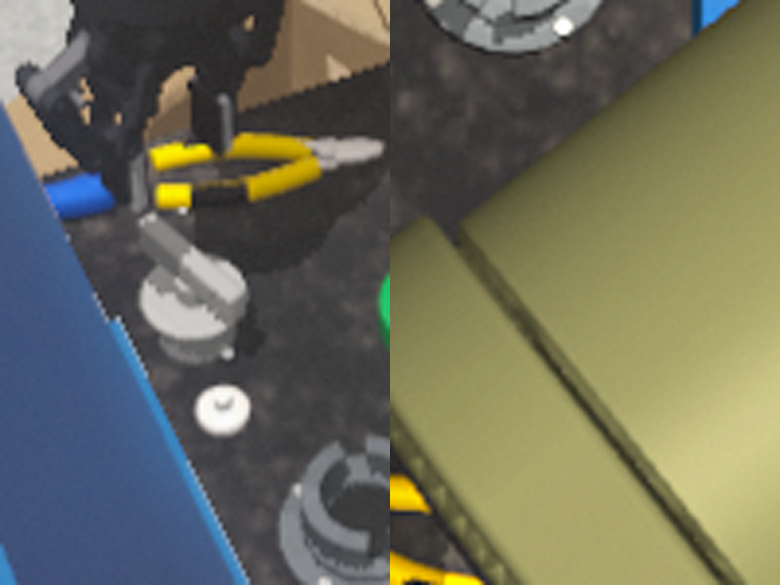

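The side crop shows the open fingers at about (135,190) and (225,130), above and in line with the T-bar. I'm trimming sideways and descending.

```bash
python3 -m pendant '[[[-0.001,0.004,0.012,0,0,-0.3],[-0.001,0.004,0.025,0,0,-0.3],[-0.001,0.004,0.04,0,0,-0.3],[-0.001,0.004,0.04,0,0,-0.3],[-0.001,0.004,0.04,0,0,-0.3]]]'
python3 -c "
from h import *;s,p,b,t=now();print(p,b,t,s['torque'])
M=down(198.3);print(M.T@(np.array([.4195,.3405,.041])-p))"
```

```text
t: 5.55
ee_pos: [0.4204, 0.3427, 0.0942]
tool_rot: [-0.0, -0.16, 0.987, -0.0]
force: [0.3, 1.3, -0.1]
finger_gap: 0.0426
finger_force: 0.0
[0.42041093 0.34266457 0.09423809] -161.61021358932666 0.04102074588490871 [0.02871441 0.06724886 0.01681338]
[ 0.00154452 -0.00176907  0.05323809]
```

```bash
python3 -m pendant '[[[0.001,-0.002,0.015,0,0,0],[0.001,-0.002,0.03,0,0,0],[0.001,-0.002,0.042,0,0,0],[0.001,-0.002,0.052,0,0,0],[0.001,-0.002,0.052,0,0,0]]]'
python3 -m pendant '[[[0,0,0,0,0,0],[0,0,0,0,0,0],[0,0,0,0,0,0]]]' -1 30
python3 -m pendant '[[[0,0,0,0,0,0],[0,0,0,0,0,0],[0,0,0,0,0,0]]]' -1 60
python3 -c "
from h import *;s,p,b,t=now();print(p,b,t,s['torque'])"
```

```text
t: 5.97
ee_pos: [0.4198, 0.34, 0.0413]
tool_rot: [-0.0, -0.16, 0.987, -0.001]
force: [-0.2, -0.4, 0.6]
finger_gap: 0.0429
finger_force: 0.0
t: 6.22
ee_pos: [0.4209, 0.3409, 0.0431]
tool_rot: [0.001, -0.16, 0.987, 0.0]
force: [-0.4, -0.1, 0.3]
finger_gap: 0.0112
finger_force: 35.7
t: 6.47
ee_pos: [0.4209, 0.341, 0.0432]
tool_rot: [0.001, -0.16, 0.987, 0.0]
force: [-0.5, 0.6, 6.4]
finger_gap: 0.0114
finger_force: 61.7
[0.42089878 0.34099022 0.04316853] -161.61734967136852 0.11230387036364269 [-0.07452648  0.15170308 -0.04814202]
```

```bash
python3 -m pendant '[[[0,0,-0.01,0,0,0],[0,0,-0.03,0,0,0],[0,0,-0.06,0,0,0],[0,0,-0.08,0,0,0],[0,0,-0.08,0,0,0]]]'
python3 - <<'E'
from h import *
s,p,b,t=now();print(p,b,t,s['force'],s['finger_gap'])
W=[(p+np.array([.1413,.0287,0])*k/5,198.3-29.3*k/5) for k in range(6)];rows(W)
i=robot.get_image("side");cv2.imwrite("pics/side2.png",i["color"][:,:,::-1])
E
```

```text
t: 6.88
ee_pos: [0.4223, 0.342, 0.1267]
tool_rot: [0.003, -0.16, 0.987, 0.001]
force: [0.9, 0.2, -1.5]
finger_gap: 0.0109
finger_force: 60.6
[0.42228174 0.34195906 0.12670185] -161.62181838139227 0.3581703518450414 [ 0.87319501  0.22452932 -1.45776834] 0.010859706791167264
[[[-0.029, -0.003, 0.0, 0, 0, 5.9], [-0.057, -0.007, 0.0, 0, 0, 11.7], [-0.086, -0.01, 0.0, 0, 0, 17.6], [-0.115, -0.014, 0.0, 0, 0, 23.4], [-0.143, -0.017, 0.0, 0, 0, 29.3]]]
```

```bash
python3 -m pendant '[[[-0.029,-0.003,0,0,0,5.9],[-0.057,-0.007,0,0,0,11.7],[-0.086,-0.01,0,0,0,17.6],[-0.115,-0.014,0,0,0,23.4],[-0.143,-0.017,0,0,0,29.3]]]'
python3 -m pendant '[[[0,0,0.01,0,0,0],[0,0,0.02,0,0,0],[0,0,0.02,0,0,0],[0,0,0.02,0,0,0],[0,0,0.02,0,0,0]]]'
python3 - <<'E'
from h import *
s,p,b,t=now();print(p,b,t,s['force'],s['torque'],s['finger_gap'])
o=[]
i=robot.get_image("side");cv2.imwrite("pics/side3.png",i["color"][:,:,::-1]);c=i["color"][225:325,265:385,::-1];o.append(cv2.resize(c,None,fx=6,fy=6,interpolation=cv2.INTER_CUBIC))
cv2.imwrite("pics/c3.png",np.hstack(o)[:600])
E
```

```text
t: 7.35
ee_pos: [0.5615, 0.3686, 0.1201]
tool_rot: [-0.001, 0.098, 0.995, -0.001]
force: [-0.0, 0.6, -2.6]
finger_gap: 0.0108
finger_force: 60.6
t: 7.77
ee_pos: [0.5598, 0.3688, 0.1016]
tool_rot: [-0.001, 0.095, 0.996, -0.001]
force: [0.6, 0.0, -1.8]
finger_gap: 0.0111
finger_force: 60.4
[0.55977149 0.36884119 0.10156219] 169.13251936926238 0.11970505238761486 [ 0.56271158  0.03518962 -1.80746988] [-0.00570868  0.01749343  0.03147993] 0.011089805894491966
```

View pics/c3.png

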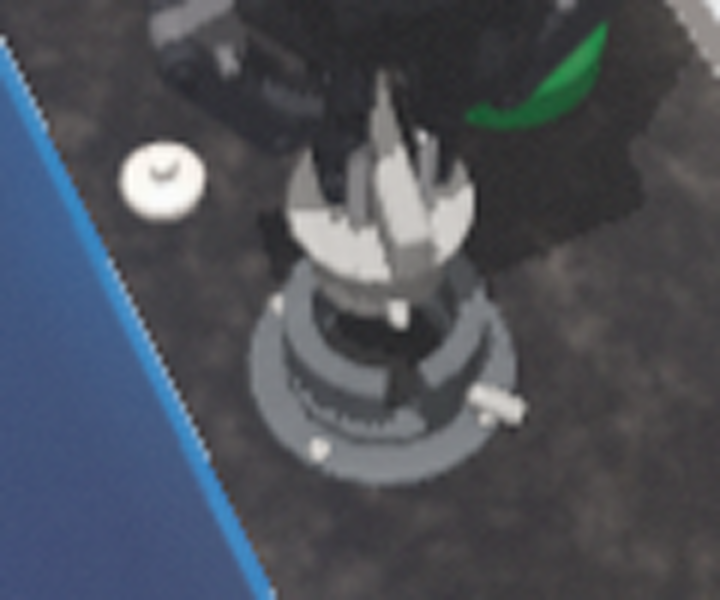

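Side crop: the cap hangs over the housing. Its near pin tip is at (398,314), the disc spans columns 287 to 475 at row 207, and the near slot is centred at about (404,382). I'll work out the offset between cap and housing.

```bash
python3 - <<'E'
from h import *
i=robot.get_image("side"); s,p,b,_=now(); h=p[2]-.0432; print(p,b,h)
S=lambda x,y:(265+x/6-.4,225+y/6-.4)
u=np.radians(b-180); ux=np.array([np.cos(u),np.sin(u),0])
pin=plane(i,S(398,313),h+.009); print("pin",pin,"cap c from pin",pin-.0272*ux)
l,r=plane(i,S(287,207),h+.036),plane(i,S(475,207),h+.036); print("disc",l,r,(l+r)/2,np.linalg.norm(l-r))
low=plane(i,S(381,283),h+.034); d=low-i["cam_to_world"][:3,3]; d[2]=0; d/=np.linalg.norm(d); print("disc from low edge",low+d*.027)
# bar near end: top face near corners
e=np.mean([plane(i,S(*q),h+.068) for q in((398,246),(430,238))],0); print("bar end c",e-.035*ux)
sl=plane(i,S(404.5,382.5),.038); print("slot",sl)
print("predicted TCP-centre px", proj(i,p+[0,0,-.0432+.036]))
E
```

```text
[0.56066871 0.36941446 0.10266201] 169.1276767964352 0.05946201239345307
pin [0.58260997 0.36430849 0.06846201] cap c from pin [0.55589821 0.36943898 0.06846201]
disc [0.55189176 0.34302733 0.09546201] [0.57429904 0.39196855 0.09546201] [0.5630954  0.36749794 0.09546201] 0.053826849878241365
disc from low edge [0.56103669 0.36959167 0.09346201]
bar end c [0.5611254  0.36776084 0.12746201]
slot [0.58896487 0.36430506 0.038     ]
predicted TCP-centre px (np.float64(328.5015174957058), np.float64(257.63536910760433))
```

```bash
python3 -m pendant '[[[-0.0014,0.001,0.006,0,0,0.7],[-0.0014,0.001,0.012,0,0,0.7],[-0.0014,0.001,0.018,0,0,0.7],[-0.0014,0.001,0.018,0,0,0.7],[-0.0014,0.001,0.018,0,0,0.7]]]'
python3 -m pendant '[[[0,0,0.002,0,0,0],[0,0,0.004,0,0,0],[0,0,0.006,0,0,0],[0,0,0.006,0,0,0],[0,0,0.006,0,0,0]]]'
python3 -c "
from h import *;s,p,b,t=now();print(p,b,t,s['force'],s['torque'])"
```

```text
t: 8.28
ee_pos: [0.5621, 0.3696, 0.0832]
tool_rot: [-0.0, 0.101, 0.995, -0.001]
force: [0.8, -0.4, -2.0]
finger_gap: 0.0109
finger_force: 60.5
t: 8.7
ee_pos: [0.5627, 0.3699, 0.0779]
tool_rot: [0.0, 0.101, 0.995, -0.0]
force: [0.1, 0.3, -2.6]
finger_gap: 0.011
finger_force: 60.5
[0.56269364 0.36987199 0.07794979] 168.37519508028544 0.0437989727081442 [ 0.09927514  0.30311494 -2.57472123] [ 0.09197333  0.0271     -0.00889231]
```

```bash
python3 -m pendant '[[[0,0,0.001,0,0,0],[0,0,0.002,0,0,0],[0,0,0.003,0,0,0],[0,0,0.004,0,0,0],[0,0,0.004,0,0,0]]]' 
python3 -c "
from h import *;s,p,b,t=now();print(p,b,t,s['force'],s['torque'])"
```

```text
t: 9.12
ee_pos: [0.5626, 0.3699, 0.0738]
tool_rot: [0.0, 0.101, 0.995, -0.0]
force: [0.1, -0.3, -2.5]
finger_gap: 0.0109
finger_force: 60.5
[0.56261182 0.36987866 0.07381242] 168.38172060801472 0.04715422229672588 [ 0.08480931 -0.34886801 -2.47007414] [ 0.0161659  -0.021735   -0.04210918]
```

```bash
python3 -m pendant '[[[0,0,0.001,0,0,0],[0,0,0.002,0,0,0],[0,0,0.003,0,0,0],[0,0,0.004,0,0,0],[0,0,0.005,0,0,0]]]' 
python3 -m pendant '[[[0,0,0.001,0,0,0],[0,0,0.002,0,0,0],[0,0,0.003,0,0,0],[0,0,0.004,0,0,0],[0,0,0.004,0,0,0]]]' 
python3 -c "
from h import *;s,p,b,t=now();print(p,b,t,s['force'],s['torque'])"
```

```text
t: 9.53
ee_pos: [0.5628, 0.3699, 0.069]
tool_rot: [0.0, 0.101, 0.995, -0.0]
force: [-0.3, -0.0, -2.8]
finger_gap: 0.0108
finger_force: 60.5
t: 9.95
ee_pos: [0.5626, 0.3698, 0.0648]
tool_rot: [0.0, 0.101, 0.995, -0.0]
force: [-0.2, -0.3, -1.0]
finger_gap: 0.0106
finger_force: 60.5
[0.56262219 0.36983154 0.06482765] 168.38064691566592 0.04852393528287824 [-0.17548356 -0.34101021 -1.01609622] [ 0.01896624 -0.03564356 -0.01674079]
```

```bash
python3 -m pendant '[[[0,0,0.001,0,0,0],[0,0,0.002,0,0,0],[0,0,0.003,0,0,0],[0,0,0.004,0,0,0],[0,0,0.005,0,0,0]]]' 
python3 -m pendant '[[[0,0,0.0005,0,0,0],[0,0,0.001,0,0,0],[0,0,0.0015,0,0,0]]]'
python3 -m pendant '[[[0,0,0.0005,0,0,0],[0,0,0.001,0,0,0],[0,0,0.001,0,0,0]]]'
```

```text
t: 10.37
ee_pos: [0.5628, 0.3699, 0.06]
tool_rot: [0.0, 0.101, 0.995, -0.0]
force: [0.4, 0.3, -2.3]
finger_gap: 0.011
finger_force: 60.5
t: 10.62
ee_pos: [0.5628, 0.3699, 0.0586]
tool_rot: [0.0, 0.101, 0.995, -0.0]
force: [0.9, -0.3, -1.5]
finger_gap: 0.0106
finger_force: 60.5
t: 10.87
ee_pos: [0.5627, 0.3699, 0.0575]
tool_rot: [0.0, 0.101, 0.995, -0.0]
force: [0.3, 0.3, -2.4]
finger_gap: 0.0106
finger_force: 60.5
```

```bash
python3 -m pendant '[[[0,0,0.0005,0,0,0],[0,0,0.001,0,0,0],[0,0,0.001,0,0,0]]]'
python3 -m pendant '[[[0,0,0.0005,0,0,0],[0,0,0.001,0,0,0],[0,0,0.001,0,0,0]]]'
```

```text
t: 11.12
ee_pos: [0.5629, 0.37, 0.0567]
tool_rot: [0.0, 0.101, 0.995, -0.0]
force: [-0.3, -0.2, -1.4]
finger_gap: 0.0111
finger_force: 60.7
t: 11.37
ee_pos: [0.563, 0.3701, 0.0563]
tool_rot: [0.0, 0.101, 0.995, -0.0]
force: [-0.3, 0.1, 3.0]
finger_gap: 0.0107
finger_force: 61.3
```

```bash
python3 -m pendant '[[[0,0,0,0,0,4],[0,0,0,0,0,8],[0,0,0,0,0,12],[0,0,0,0,0,15],[0,0,0,0,0,15]]]'
python3 -c "
from h import *;s,p,b,t=now();print(p,b,t,s['force'],s['torque'])"
```

```text
t: 11.78
ee_pos: [0.5637, 0.3701, 0.0563]
tool_rot: [0.001, 0.231, 0.973, 0.0]
force: [1.4, -0.7, 3.1]
finger_gap: 0.0109
finger_force: 61.3
[0.56365387 0.37012359 0.05634843] 153.2931111517462 0.11635620089155195 [ 1.35680449 -0.66903347  3.07004197] [-0.11368434 -0.17078072 -0.03213219]
```

```bash
python3 -m pendant '[[[0,0,0,0,0,2.5],[0,0,0,0,0,5],[0,0,0,0,0,7],[0,0,0,0,0,7]]]'
python3 -c "
from h import *;s,p,b,t=now();print(p,b,t,s['force'],s['torque'])"
python3 -m pendant '[[[0,0,0,0,0,2],[0,0,0,0,0,4],[0,0,0,0,0,4]]]'
python3 -c "
from h import *;s,p,b,t=now();print(p,b,t,s['force'],s['torque'])"
```

```text
t: 12.12
ee_pos: [0.5636, 0.3701, 0.0563]
tool_rot: [0.001, 0.289, 0.957, 0.0]
force: [1.4, 0.1, 3.4]
finger_gap: 0.0108
finger_force: 61.4
[0.56356184 0.37007845 0.05627575] 146.40433529168288 0.10647046899507961 [1.41023045 0.14821086 3.4085762 ] [-0.26472827 -0.2550281  -0.01633978]
t: 12.37
ee_pos: [0.5635, 0.3701, 0.0562]
tool_rot: [0.001, 0.322, 0.947, 0.0]
force: [1.1, -1.5, 4.6]
finger_gap: 0.0109
finger_force: 61.5
[0.56345466 0.3700688  0.05621502] 142.43468078342616 0.09710759235674127 [ 1.12847522 -1.49680722  4.57374581] [-0.23606546 -0.24914551 -0.02910459]
```

```bash
cat > st.py <<'E'
from h import *
s,p,b,t=now();print("##",p.round(4),"turn",round(168.4-b,1),"F",s['force'].round(1),"T",s['torque'].round(3))
E
python3 -m pendant '[[[0,0,0,0,0,1.5],[0,0,0,0,0,3],[0,0,0,0,0,3]]]' >/dev/null; python3 st.py
python3 -m pendant '[[[0,0,0,0,0,1.5],[0,0,0,0,0,3],[0,0,0,0,0,3]]]'>/dev/null; python3 st.py
```

```text
## [0.5634 0.37   0.0562] turn 28.9 F [ 0.4 -0.9  5.1] T [-0.298 -0.213 -0.011]
## [0.5633 0.3701 0.0562] turn 31.9 F [ 0.7 -0.5  5.4] T [-0.269 -0.16  -0.003]
```

```bash
python3 -m pendant '[[[0,0,0,0,0,1.5],[0,0,0,0,0,3],[0,0,0,0,0,3]]]' >/dev/null; python3 st.py
python3 -m pendant '[[[0,0,0,0,0,1.5],[0,0,0,0,0,3],[0,0,0,0,0,3]]]'>/dev/null; python3 st.py
```

```text
## [0.5633 0.37   0.0562] turn 34.9 F [ 0.4 -1.9  4.3] T [-0.363 -0.172 -0.06 ]
## [0.5631 0.3699 0.0561] turn 37.9 F [ 1.1 -1.5  4.9] T [-0.41  -0.108  0.009]
```

```bash
python3 -m pendant '[[[0,0,0,0,0,1],[0,0,0,0,0,2],[0,0,0,0,0,2]]]' >/dev/null; python3 st.py
python3 -m pendant '[[[0,0,0,0,0,1],[0,0,0,0,0,2],[0,0,0,0,0,2]]]'>/dev/null; python3 st.py
```

```text
## [0.563  0.3698 0.056 ] turn 39.9 F [-0.4 -1.2  5. ] T [-0.47  -0.04   0.061]
## [0.5628 0.3697 0.0559] turn 41.9 F [ 0.1 -1.7  4.7] T [-0.548  0.029  0.084]
```

```bash
python3 -m pendant '[[[0,0,0,0,0,1],[0,0,0,0,0,2],[0,0,0,0,0,2]]]' >/dev/null; python3 st.py
python3 -m pendant '[[[0,0,0,0,0,1],[0,0,0,0,0,2],[0,0,0,0,0,2]]]'>/dev/null; python3 st.py
```

```text
## [0.5627 0.3697 0.0558] turn 43.9 F [-0.  -1.8  5.3] T [-0.543  0.135  0.135]
## [0.5626 0.3696 0.0557] turn 46.0 F [-0.8 -2.5  6.2] T [-0.664  0.231  0.211]
```

```bash
python3 -m pendant '[[[0,0,-0.0003,0,0,0],[0,0,-0.0006,0,0,0],[0,0,-0.0006,0,0,0]]]' >/dev/null; python3 st.py
python3 -m pendant '[[[0,0,-0.0003,0,0,0],[0,0,-0.0006,0,0,0],[0,0,-0.0006,0,0,0]]]' >/dev/null; python3 st.py
```

```text
## [0.5625 0.3696 0.0557] turn 46.0 F [-0.2 -2.9  1.9] T [-0.646 -0.061  0.289]
## [0.5625 0.3696 0.0559] turn 46.0 F [ 1.4 -1.3 -5. ] T [-0.449 -0.424  0.264]
```

```bash
python3 -m pendant '[[[0,0,0.0003,0,0,0],[0,0,0.0004,0,0,1],[0,0,0.0004,0,0,2]]]' >/dev/null; python3 st.py
python3 -m pendant '[[[0,0,0,0,0,0],[0,0,0,0,0,0]]]' >/dev/null; python3 st.py
```

```text
## [0.5624 0.3696 0.0558] turn 48.1 F [ 0.9 -1.1 -5.7] T [-0.485 -0.324  0.703]
## [0.5624 0.3696 0.0558] turn 48.0 F [ 0.7 -1.6 -7.7] T [-0.553 -0.296  0.42 ]
```

```bash
python3 -m pendant '[[[0,0,0.0003,0,0,0],[0,0,0.0005,0,0,0],[0,0,0.0005,0,0,0]]]' >/dev/null; python3 st.py
python3 -m pendant '[[[0,0,0,0,0,0],[0,0,0,0,0,0],[0,0,0,0,0,0],[0,0,0,0,0,0]]]' -0.4 >/dev/null; python3 st.py
python3 - <<'E'
from h import *
i=robot.get_image("side");cv2.imwrite("pics/side4.png",i["color"][:,:,::-1]);c=i["color"][225:325,265:385,::-1]
cv2.imwrite("pics/c4.png",cv2.resize(c,None,fx=6,fy=6,interpolation=cv2.INTER_CUBIC))
E
```

```text
## [0.5624 0.3696 0.0558] turn 48.0 F [-0.3 -2.8 -5.7] T [-0.806  0.039  0.422]
## [0.5634 0.3708 0.0569] turn 48.0 F [-1.6  0.1  0.5] T [-0.001 -0.023 -0.032]
```

View pics/c4.png

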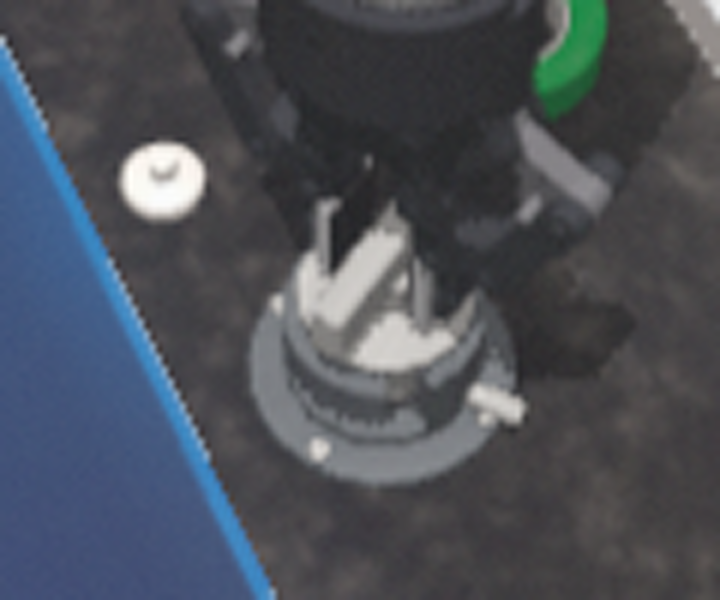

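The picture shows the cap seated, with its disc just above the rim. The bar is turned, running from (340,320) to (395,215), and the fingers are open either side of it. I'll re-grip stress-free and test the torque.

```bash
python3 -m pendant '[[[-0.0005,-0.0015,0.001,0,0,0],[-0.0005,-0.0015,0.001,0,0,0],[-0.0005,-0.0015,0.001,0,0,0]]]' >/dev/null; python3 st.py
python3 -m pendant '[[[0,0,0,0,0,0],[0,0,0,0,0,0],[0,0,0,0,0,0],[0,0,0,0,0,0]]]' -1 60 >/dev/null; python3 st.py
python3 -m pendant '[[[0,0,0,0,0,0.5],[0,0,0,0,0,0.5]]]' >/dev/null; python3 st.py
```

```text
## [0.5616 0.3687 0.0549] turn 48.0 F [-0.5 -0.3 -0. ] T [ 0.025 -0.032 -0.014]
## [0.5621 0.369  0.055 ] turn 48.0 F [ 2.   1.2 -0.5] T [ 0.252 -0.374 -0.145]
## [0.562 0.369 0.055] turn 48.5 F [ 1.2  1.7 -1.3] T [ 0.337 -0.454 -0.078]
```

```bash
for k in 1; do python3 -m pendant '[[[0,0,0,0,0,0.5],[0,0,0,0,0,1]]]' >/dev/null; python3 st.py; done
python3 -m pendant '[[[0,0,0,0,0,0.5],[0,0,0,0,0,1]]]' >/dev/null; python3 st.py
python3 -m pendant '[[[0,0,0,0,0,0],[0,0,0,0,0,0]]]' >/dev/null; python3 st.py
```

```text
## [0.562  0.3689 0.055 ] turn 49.5 F [ 2.2  1.2 -1.5] T [ 0.412 -0.499  0.354]
## [0.562  0.3689 0.055 ] turn 50.5 F [ 2.6  1.6 -2.1] T [ 0.365 -0.681  0.607]
## [0.5619 0.3689 0.055 ] turn 50.5 F [ 3.2  2.  -2.3] T [ 0.418 -0.693  0.469]
```

```bash
python3 -m pendant '[[[0,0,0,0,0,-0.5],[0,0,0,0,0,-1]]]' >/dev/null; python3 st.py
python3 -m pendant '[[[0,0,0,0,0,-0.5],[0,0,0,0,0,-1]]]' >/dev/null; python3 st.py
python3 -m pendant '[[[0,0,0,0,0,-0.5],[0,0,0,0,0,-1]]]' >/dev/null; python3 st.py
python3 -m pendant '[[[0,0,0,0,0,0],[0,0,0,0,0,0]]]' >/dev/null; python3 st.py
```

```text
## [0.5619 0.3689 0.055 ] turn 49.5 F [ 3.3  1.9 -1.5] T [ 0.562 -0.749  0.163]
## [0.5619 0.3689 0.055 ] turn 48.5 F [ 3.   1.5 -1.5] T [ 0.548 -0.824 -0.142]
## [0.5618 0.3688 0.055 ] turn 47.5 F [2.6 1.1 0.1] T [ 0.473 -0.686 -0.228]
## [0.5618 0.3687 0.0551] turn 47.5 F [2.8 1.2 0.4] T [ 0.506 -0.725 -0.135]
```

```bash
python3 -m pendant '[[[0,0,0,0,0,-0.5],[0,0,0,0,0,-1]]]' >/dev/null; python3 st.py
python3 -m pendant '[[[0,0,0,0,0,-0.5],[0,0,0,0,0,-1]]]' >/dev/null; python3 st.py
python3 -m pendant '[[[0,0,0,0,0,0],[0,0,0,0,0,0]]]' >/dev/null; python3 st.py
python3 -m pendant '[[[0,0,0,0,0,0.5],[0,0,0,0,0,1]]]' >/dev/null; python3 st.py
python3 -m pendant '[[[0,0,0,0,0,0.5],[0,0,0,0,0,1]]]' >/dev/null; python3 st.py
python3 -m pendant '[[[0,0,0,0,0,0],[0,0,0,0,0,0]]]' >/dev/null; python3 st.py
```

```text
## [0.5618 0.3687 0.0551] turn 46.5 F [2.8 1.2 1.1] T [ 0.452 -0.608 -0.235]
## [0.5616 0.3687 0.0551] turn 45.5 F [1.8 0.8 2.4] T [ 0.322 -0.372 -0.127]
## [0.5617 0.3687 0.0551] turn 45.5 F [1.6 0.1 2.8] T [ 0.262 -0.315 -0.131]
## [0.5617 0.3687 0.0551] turn 46.5 F [ 2.3 -0.   3.7] T [ 0.212 -0.354  0.251]
## [0.5618 0.3688 0.0551] turn 47.5 F [1.8 0.7 4.3] T [ 0.236 -0.312  0.399]
## [0.5618 0.3689 0.0551] turn 47.5 F [1.9 0.8 4.6] T [ 0.155 -0.344  0.327]
```

```bash
python3 -m pendant '[[[0,0,-0.0005,0,0,0],[0,0,-0.001,0,0,0],[0,0,-0.001,0,0,0]]]' >/dev/null; python3 st.py
python3 -m pendant '[[[0,0,0,0,0,0.3],[0,0,0,0,0,0.6]]]' >/dev/null; python3 st.py
python3 -m pendant '[[[0,0,0,0,0,0],[0,0,0,0,0,0]]]' >/dev/null; python3 st.py
```

```text
## [0.5617 0.3688 0.0552] turn 47.5 F [ 4.7  1.6 -2.8] T [ 0.552 -0.921  0.372]
## [0.5617 0.3687 0.0553] turn 48.1 F [ 5.   2.5 -4.6] T [ 0.626 -1.082  0.539]
## [0.5617 0.3687 0.0553] turn 48.1 F [ 4.9  1.9 -4.9] T [ 0.617 -1.014  0.469]
```

```bash
python3 -m pendant '[[[0,0,0.0003,0,0,-0.6],[0,0,0.0006,0,0,-1.1],[0,0,0.0006,0,0,-1.1]]]' >/dev/null; python3 st.py
python3 -m pendant '[[[0,0,0,0,0,0],[0,0,0,0,0,0],[0,0,0,0,0,0],[0,0,0,0,0,0]]]' -0.1 >/dev/null; python3 st.py
python3 -m pendant '[[[0,0,-0.005,0,0,0],[0,0,-0.015,0,0,0],[0,0,-0.035,0,0,0],[0,0,-0.06,0,0,0],[0,0,-0.09,0,0,0]]]' >/dev/null; python3 st.py
python3 -m pendant '[[[0,0,-0.02,0,0,0],[0,0,-0.03,0,0,0],[0,0,-0.03,0,0,0],[0,0,-0.03,0,0,0]]]'
python3 - <<'E'
from h import *
i=robot.get_image("side");c=i["color"][225:325,265:385,::-1]
cv2.imwrite("pics/c5.png",cv2.resize(c,None,fx=6,fy=6,interpolation=cv2.INTER_CUBIC))
E
```

```text
## [0.5617 0.3688 0.0552] turn 47.0 F [ 3.4  1.3 -3.7] T [ 0.612 -0.807  0.169]
## [0.5611 0.3684 0.0552] turn 47.0 F [ 0.2 -0.3  0.5] T [ 0.017  0.036 -0.013]
## [0.5608 0.3682 0.1459] turn 47.0 F [ 1.5 -0.4  0. ] T [0.071 0.047 0.076]
t: 20.75
ee_pos: [0.5618, 0.3689, 0.1756]
tool_rot: [0.0, 0.49, 0.872, 0.0]
force: [-0.6, 0.5, -0.8]
finger_gap: 0.0381
finger_force: 0.0
```

View pics/c5.png

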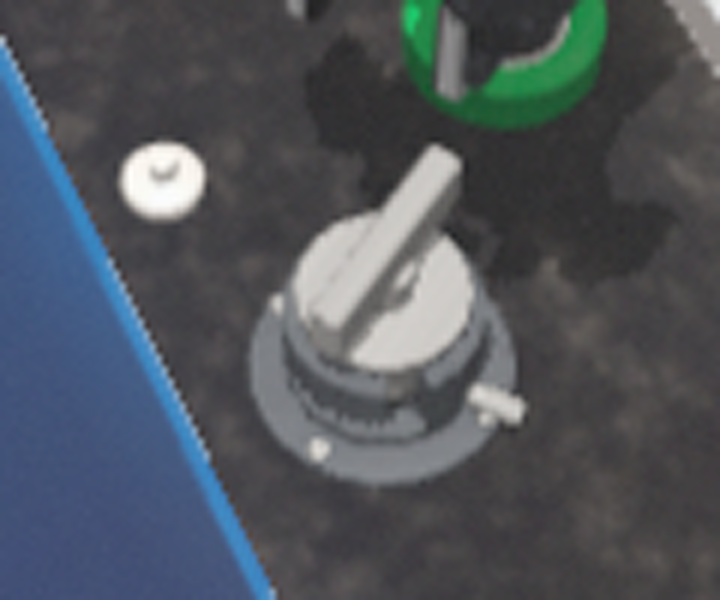

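The cap sits level in the housing, turned about 47° from the slots. The bar runs from (333,325) to (440,155), and the hand is clear of it. I'm handing in.

```bash
python3 -c "
from plant import robot
print(robot.close_job())"
```

```text
the job is handed in; nothing more can be done
None
```

The cap is in the housing, turned about 47° clockwise to hand-tight and released with the arm clear, and the job is handed in. The pin force is my estimate from the turning torque, about 14–19 N against the 10–25 N allowed, because nothing measured it directly, and no verdict came back.

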